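# Hang sprung electrode tweezers on their bench and hold the discs at the marked gap

## Robot

A 6-joint arm with a two-finger parallel gripper is mounted at the origin on a cart in front of the work surface, level with it; the furniture and walls round the work are solid. World frame = base frame: x ahead of the robot, y to its left, z up, the work surface at z = 0. Lengths are in m, angles in rad, forces in N, time in s.
With the tool pointing down it reaches from about 0.375 to 0.825 m from the base axis. Payload 5.5 kg.
Tool frame: the origin (TCP) lies midway between the tips of the shut fingers; the grasp point (between the pads) lies 19 mm behind it; z points along the fingers, y is the line along which they close (so a half turn about z gives the same grasp; the last joint's range is limited). The gripper opens to 85 mm and grips with 20 to 120 N. Pads are 22 mm wide; open, the fingers measure 114 mm over their backs; the gripper's body (76 mm by 85 mm) begins 54 mm behind the grasp point. The pads swing forward as they close: fully open they stand 13 mm farther back than shut.
Start: joints at [1.327, 0.314, -0.047, 1.21, 0, 1.571], TCP at [0.145, 0.582, 0.231] pointing down, gripper open.
Joint ranges: [-2.67, 2.67], [-0.69, 1.73], [-1.03, 1.25], [-2.08, 2.16], [-1.42, 1.45], [-3.14, 3.14]. Speed limits (rad/s): [2.39, 2.39, 3.01, 3.14, 3.14, 3.14].

## Interface

Orientations are given as a unit quaternion [x, y, z, w].
In Python, from rig import * gives the robot as it stands.
- The arm moves only by the tool jog_arm, never from a script. Its argument "deltas" is a list of rows, each a list of 3 entries, a list of its own where there are three numbers: the shift along the tool's x, y, z in m, then the turn about the tool's z in degrees, then the opening in per cent of the stroke, from 0 (shut) to 100 (fully open). In form: [[[dx, dy, dz], spin, claw], ...]. A call has 1 to 20 rows; each row shifts and turns the commanded pose from where the row before left it, along the tool's axes as they then stand; what a row does not reach is not made up. A row lasts 1/8 s, in which the tool goes at most 62.5 mm and 10.7 degrees, less where a joint would pass 70% of its speed; a pose out of reach is approached as far as the arm can. A call with a gripper value outside its range is refused whole. The fingers move at their own pace and stop on an object; "squeeze" is the grip in N (left out, the last holds). Time passes only in rows, so rows that do not move let the fingers close. It gives the time, the measured TCP pose, the force, the opening and the grip force at its end, in the units of the state.
- state(): the state, without advancing time (a new reading comes with each control period).
- grab_frame(name): name is "side" or "top"; returns a dict with "color" (420x560x3 uint8, red, green, blue), "fx", "fy", "cx", "cy" (pixels), "extrinsics" (4x4, takes a point from camera to world coordinates). Camera axes: x right, y down, z forward; pixel columns grow to the right and rows downward; lengths in m; the calibration is good to about 2 mm. A picture is of the moment at which its call begins. There is no depth.
- job_done(): hands the job in; it is judged then, once.
The state is a dict: "time_s": time; "q": joint angles; "joint_velocities": joint speeds; "joint_torque": joint torques, N m; "ee_pos": TCP position; "ee_rot": TCP orientation; "force": force on the tool from outside, world axes, zero at the start; "wrist_torque": the same for the moment, N m; "opening": opening from 0.0 (shut) to 1.0 (fully open); "grasp_force": force on a finger pad.
Only numpy, scipy, OpenCV 4.12 (cv2) and the standard library are available. Lean on these libraries where they do the work, as an engineer would, in place of code of your own. Each camera call takes 0.05 s, during which the arm holds its last target. There are 200 camera calls.

## Task

Set up the electrode tweezers for a pulse: lay them, still open, on the electrode bench with the eye at their heel hung right down over the upright post and one disc on either side of the glass tube. Then squeeze the two finger grips until the inner faces of the discs stand over the two black lines on the white stage (a 16 mm gap), without pressing on the glass tube, and finish while still holding that gap steady: do not let go at the end.

Things in the scene. Friction and masses are not known exactly. Their poses are not given: they have to be found in the camera images.
- rig: the electrode bench, fixed: grey base plate 214 x 96 mm, top face at z = 12 mm. Origin at table height, midway between post and tube; x runs from the post (x = -75 mm) to the glass tube (x = +75 mm), z up. The grey bar across it at x = +43 mm (10 x 74 mm, top at z = 32 mm) is the rest for the tweezers' blades. With the tweezers in place their frame coincides with this one, 32 mm higher
- post (a point): centre of the post's shoulder, 32 mm above the table, on which the eye comes to lie; axes as the bench's. Above it stands a steel post 10 mm thick that ends in a tapered nose (3.6 mm wide at the top) 30 mm above the shoulder; the shoulder is 24 mm across
- stage (a point): centre of the white stage's top face (36 x 62 mm, 24 mm above the table), where the glass tube stands; axes as the bench's. Two thin black lines run along x at y = -8 and y = +8 mm: the marked 16 mm gap
- tube: glass sample tube with a white stopper, fixed upright on the stage: 8 mm thick (9 mm at the stopper, 13 mm at the foot ring, 5 mm high), its top 60 mm above the table. Origin at the centre of its foot
- tweezers_e: the electrode tweezers, loose, about 0.07 kg, flat on the table: 171 mm long, black heel with an eye, two sprung steel blades, a black finger grip outside each blade, a steel disc at each tip (the plain bright steel tweezers are another tool). Origin on the underside in mid-length; x runs from the eye (x = -75 mm) to the discs (x = +75 mm), z up. Blades 10 mm high. They balance at the grips
- eye (a point): centre of the eye's underside at the tweezers' heel: an upright hole 16 mm wide through a ring 27 mm across and 9 mm high. Next to it the heel is a solid block (x = -63.5 to -35.5 mm in the tweezers' frame, 20 mm wide in y, 14 mm high) that may be gripped firmly
- grip_l (a point): outermost point, at mid-height, of the finger grip on the +y blade, at x = +15, y = +24, z = +7 mm in the tweezers' frame when open: a bulging upright pad, from the underside to 14 mm high. Over both grips it is 48 mm wide when open and 34 mm at the 16 mm gap; each mm of squeeze closes the disc gap by 2 mm
- grip_r (a point): the same on the -y blade. The spring pushes back on each grip with about 3 N at the first movement, 7 N at the 16 mm gap and 8 N when shut, so a gripper that closes until it feels its full force shuts the discs: command its opening instead
- disc_l (a point): centre of the inner face of the disc (12 mm wide, 3 mm thick, centre 6 mm above the tweezers' underside) on the +y side of the tweezers; 44 mm from the other when open
- disc_r (a point): the same on the other disc, on the -y side
- blade_l (a joint): turning of the +y blade about its pivot (x = -45, y = +5 mm in the tweezers' frame), rad: 0 open, 0.116 at the 16 mm gap, at most 0.150. The gap of the discs in mm is 10 + 242.4 sin(0.141 - value)
- blade_r (a joint): the same for the -y blade (pivot at y = -5 mm); the two blades always move alike

How it is judged:
On the way, in this order (a step that is already met when the one before it is completed fails the run):
1. the eye is down on the post's shoulder, the tweezers lie level and open (gap over 26 mm) with a disc on either side of the tube (horizontal distance between eye and post below 0.006 m and z of eye in the frame of post below 0.004 m and angle between tweezers_e's own z axis and vertical below 0.07 rad and y of disc_l in the frame of stage above 0.005 m and y of disc_r in the frame of stage below -0.005 m and x of disc_l in the frame of stage between -0.01 and 0.01 m and distance between disc_l and disc_r above 0.026 m), for 0.2 s.
2. with the eye still on the post the fingers squeeze the discs to the marked gap (13.5 to 18.5 mm) and keep it there for a second (horizontal distance between eye and post below 0.006 m and z of eye in the frame of post below 0.004 m and angle between tweezers_e's own z axis and vertical below 0.07 rad and y of disc_l in the frame of stage above 0.005 m and y of disc_r in the frame of stage below -0.005 m and x of disc_l in the frame of stage between -0.01 and 0.01 m and distance between disc_l and disc_r between 0.0135 and 0.0185 m and contact force between the fingers and tweezers_e above 1 N), for 1 s.
At the end, for the whole second after the job is handed in: The eye is around the post and down on its shoulder (within 4 mm), the tweezers level, a disc on either side of the tube; the fingers are squeezing the tweezers and the discs stand 16 mm apart within 2.5 mm, steady (all of step 2 and velocity of joint blade_l between -0.03 and 0.03 rad/s and linear speed of tweezers_e below 0.02 m/s); the arm keeps its last pose, push and grip.
It fails at once if the glass tube is pressed with more than 3 N (contact force between anything else and tube above 3 N).
It also fails if it takes over 48 s, if anything falls off the work surface, if the arm or the gripper's body presses on something with over 40 N, if the wrist force passes 120 N, or if a joint passes its speed limit or range.

## Working session

There is one attempt and no reset: what is moved stays moved. The work goes in short steps, Python scripts to look and compute and a tool call to move; the robot and the scene stay as the last step left them, time stands still between calls to the robot, and variables do not carry over. Pictures are saved under pics/ and viewed, at most 10 in all, crops included, and the job is handed in when it is done.

Besides the shell and the picture viewer there is one more tool, called as name(argument=value, ...), one argument or row to a line, values as JSON. jog_arm: Moves the arm, as the interface text tells. Its arguments: {"type":"object","properties":{"deltas":{"type":"array"},"squeeze":{"type":"number"}},"required":["deltas"]}

```bash
mkdir -p pics; ls; cat > h.py <<'E'
from rig import *
import numpy as np, cv2
def snap(n,f):
    d=grab_frame(n); cv2.imwrite(f'pics/{f}.png',d['color'][:,:,::-1]); np.savez(f'pics/{f}.npz',**d); return d
def ray(f,uv,z):
    d=np.load(f'pics/{f}.npz'); E=d['extrinsics']
    v=E[:3,:3]@np.array([(uv[0]-d['cx'])/d['fx'],(uv[1]-d['cy'])/d['fy'],1]); o=E[:3,3]
    return o+v*(z-o[2])/v[2]
def proj(f,p):
    d=np.load(f'pics/{f}.npz'); E=np.linalg.inv(d['extrinsics']); c=E[:3,:3]@np.array(p)+E[:3,3]
    return c[0]/c[2]*d['fx']+d['cx'],c[1]/c[2]*d['fy']+d['cy']
def crop(f,x,y,w,h,s):
    i=cv2.imread(f'pics/{f}.png')[y:y+h,x:x+w]; cv2.imwrite(f'pics/{f}_{x}_{y}.png',cv2.resize(i,None,fx=s,fy=s,interpolation=cv2.INTER_CUBIC))
E
python3 - <<'E'
from h import *
for n in('top','side'):
    d=snap(n,n+'0'); print(d['fx'],d['cx'],d['cy'],d['extrinsics'].round(3).tolist())
a=cv2.imread('pics/top0.png');b=cv2.imread('pics/side0.png')
s=state();print(s['ee_pos'],s['ee_rot'],s['opening'],s['time_s'])
E
```

```text
pics
509.61249972630503 276.73988596608217 211.70871066301768 [[-0.071, -0.973, 0.219, 0.134], [-0.997, 0.07, -0.012, -0.083], [-0.003, -0.219, -0.976, 1.583], [0.0, 0.0, 0.0, 1.0]]
392.23409274034447 290.8033653542241 211.5543802790275 [[0.932, -0.141, 0.334, 0.121], [-0.363, -0.399, 0.842, -0.983], [0.014, -0.906, -0.423, 0.501], [0.0, 0.0, 0.0, 1.0]]
[0.14468085 0.58175933 0.23052349] [ 1.21592744e-01  9.92579776e-01 -7.61036203e-04 -1.13113192e-04] 0.9982144851399055 0.1
```

View pics/top0.png

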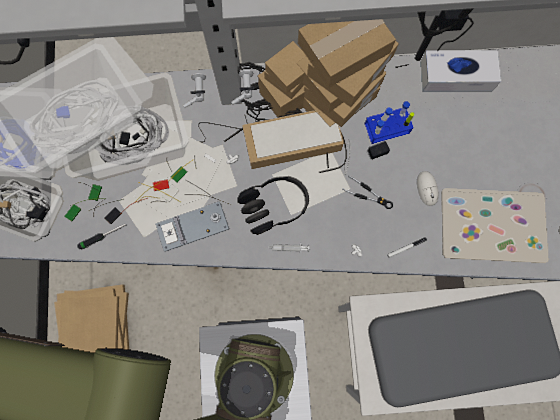

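View pics/side0.png

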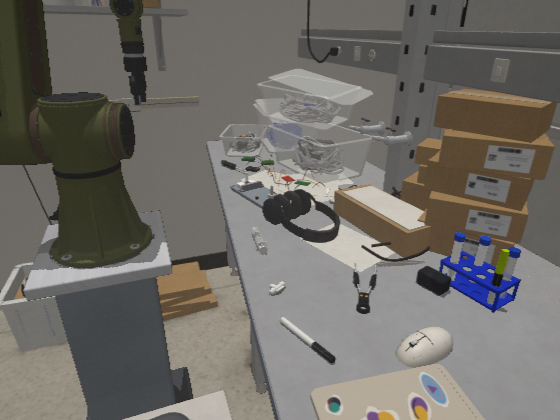

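The top view shows the bench at about (193,227), with the stage at its left end (168,233) and the post at its right end (215,217). The tweezers have their eye at about (389,205) and their discs towards (347,185). I'll enlarge both.

```bash
python3 - <<'E'
from h import *
crop('top0',150,195,85,60,8)
crop('top0',335,165,70,55,9)
i=cv2.imread('pics/top0_150_195.png');j=cv2.imread('pics/top0_335_165.png')
print(i.shape,j.shape)
E
```

```text
(480, 680, 3) (495, 630, 3)
```

View pics/top0_150_195.png

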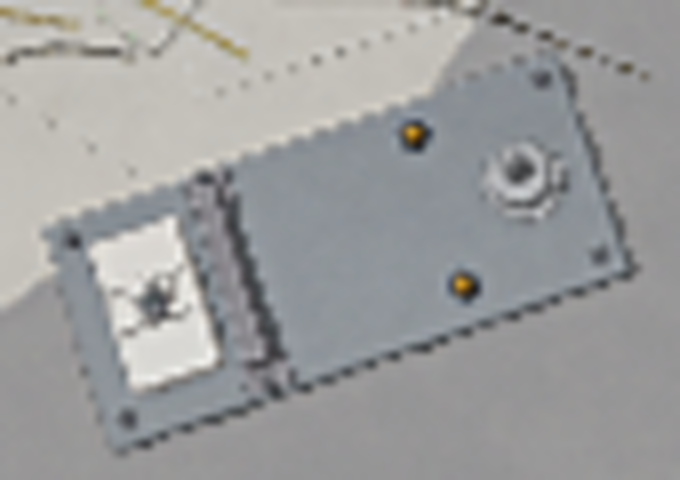

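View pics/top0_335_165.png

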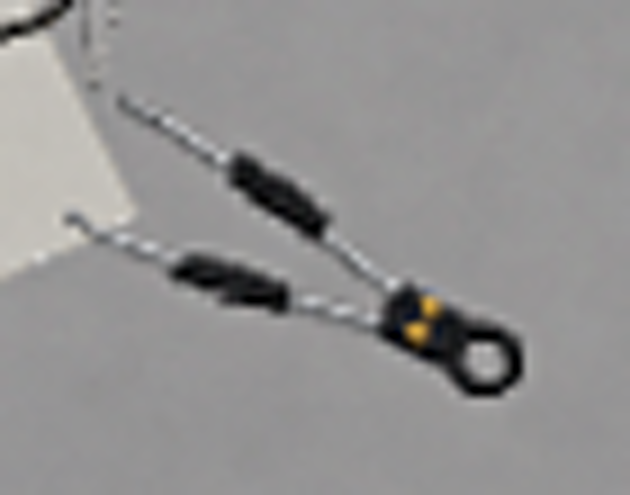

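The bench crop shows plate corners at (48,235), (560,58), (632,270) and (120,450), the stage corners, and the post shoulder at (522,180). The tweezers crop shows the eye at (484,361), the heel block at (425,322) and the discs at (122,100) and (72,217). I'll fit planar poses to these points.

```bash
cat >> h.py <<'E'
from scipy.optimize import least_squares
def fit(f,off,s,pts,g):
    uv=[((u+.5)/s-.5+off[0],(v+.5)/s-.5+off[1]) for (u,v),_ in pts]
    def P(p,m): c,n=np.cos(p[2]),np.sin(p[2]); return [p[0]+c*m[0]-n*m[1],p[1]+n*m[0]+c*m[1],m[2]]
    r=least_squares(lambda p:np.ravel([np.subtract(proj(f,P(p,m)),w) for w,(_,m) in zip(uv,pts)]),g)
    return r.x,r.fun.reshape(-1,2)
E
python3 - <<'E'
from h import *
np.set_printoptions(precision=4,suppress=True)
# rough axis: post->tube. image left = +y world
print(ray('top0',(150+522/8,195+180/8),.032),ray('top0',(150+155/8,195+303/8),.024))
a,b=ray('top0',(335+484/9,165+361/9),.009),ray('top0',(335+97/9,165+158/9),.009); print(a,b)
R=[((48,235),(.107,-.048,.012)),((560,58),(-.107,-.048,.012)),((632,270),(-.107,.048,.012)),((120,450),(.107,.048,.012)),
((90,243),(.093,-.031,.024)),((178,215),(.057,-.031,.024)),((218,362),(.057,.031,.024)),((133,390),(.093,.031,.024)),((522,180),(-.075,0,.032))]
p,r=fit('top0',(150,195),8,R,[.4,.3,2]);print(p,np.degrees(p[2]));print(r)
R=[((484,361),(-.075,0,.009)),((122,100),(.081,-.0235,.010)),((72,217),(.081,.0235,.010)),((425,322),(-.0495,0,.014))]
p,r=fit('top0',(335,165),9,R,[.4,-.2,2.]);print(p,np.degrees(p[2]));print(r)
E
```

```text
[0.4767 0.0892 0.032 ] [0.4399 0.2345 0.024 ]
[ 0.4825 -0.4593  0.009 ] [ 0.5663 -0.3308  0.009 ]
[0.4599 0.164  1.835 ] 105.13622655980822
[[-0.117  -1.3676]
 [ 0.6363 -1.0144]
 [ 0.9984  0.5492]
 [-0.483   0.3571]
 [-0.4359  0.4663]
 [-0.3687  0.2381]
 [ 0.3547  0.3818]
 [-0.1689  0.6696]
 [-0.3999 -0.3787]]
[ 0.5243 -0.3966  1.0039] 57.51895148008433
[[ 0.5536 -0.0326]
 [ 0.159   0.1849]
 [-0.8921 -0.3817]
 [ 0.1749  0.2137]]
```

Both fits are plausible: 1 px is about 3 mm and the residuals are under 1.4 px. I'll plan the carry by the finger grips with a slight squeeze, so no regrasp is needed.

```bash
cat >> h.py <<'E'
def plan(start,yaw0,wps):
    """wps: (xyz, tool-y yaw deg, rows); prints rows in tool axes, feedback on rounding"""
    p=np.array(start,float);y=yaw0;out=[]
    for q,yw,n in wps:
        q=np.array(q)
        for k in range(n):
            d=(q-p)/(n-k); a=np.radians(y)
            tx=np.array([-np.sin(a),np.cos(a)])*-1*-1; ty=np.array([np.cos(a),np.sin(a)])
            # z down: x = y cross z
            tx=np.array([-ty[1],ty[0]])
            t=np.round([d[:2]@tx,d[:2]@ty,-d[2]],3)
            s=round(-(yw-y)/(n-k),1)
            out.append([[float(v) for v in t],s]); 
            p=p+np.array([*(t[0]*tx+t[1]*ty),-t[2]]); y-=s
    for r in out: print(r)
    return p,y
E
python3 - <<'E'
from h import *
from scipy.spatial.transform import Rotation as Ro
s=state();M=Ro.from_quat(s['ee_rot']).as_matrix();print(M.round(3));yw=np.degrees(np.arctan2(M[1,1],M[0,1]))
print(yw,plan(s['ee_pos'],yw,[((.50,.20,.22),36,9),((.532,-.384,.12),-32.5,11)]))
E
```

```text
[[-0.97   0.241 -0.   ]
 [ 0.241  0.97  -0.001]
 [ 0.    -0.002 -1.   ]]
[[-0.049, -0.032, 0.001], np.float64(4.4)]
[[-0.051, -0.028, 0.001], np.float64(4.5)]
[[-0.053, -0.024, 0.001], np.float64(4.4)]
[[-0.054, -0.02, 0.001], np.float64(4.5)]
[[-0.056, -0.015, 0.001], np.float64(4.4)]
[[-0.057, -0.011, 0.001], np.float64(4.5)]
[[-0.057, -0.006, 0.002], np.float64(4.4)]
[[-0.058, -0.002, 0.001], np.float64(4.5)]
[[-0.058, 0.003, 0.002], np.float64(4.4)]
[[-0.045, -0.029, 0.009], np.float64(6.2)]
[[-0.047, -0.024, 0.009], np.float64(6.2)]
[[-0.05, -0.019, 0.009], np.float64(6.2)]
[[-0.051, -0.013, 0.009], np.float64(6.2)]
[[-0.053, -0.007, 0.009], np.float64(6.2)]
[[-0.053, -0.002, 0.009], np.float64(6.3)]
[[-0.053, 0.004, 0.009], np.float64(6.2)]
[[-0.052, 0.01, 0.009], np.float64(6.3)]
[[-0.051, 0.015, 0.009], np.float64(6.2)]
[[-0.049, 0.021, 0.009], np.float64(6.3)]
[[-0.046, 0.026, 0.01], np.float64(6.2)]
76.03193100189455 (array([ 0.53201756, -0.38359867,  0.11952349]), np.float64(-32.46806899810545))
```

jog_arm(
  deltas=[
    [[-0.049, -0.032, 0.001], 4.4, 80],
    [[-0.051, -0.028, 0.001], 4.5, 80],
    [[-0.053, -0.024, 0.001], 4.4, 80],
    [[-0.054, -0.02, 0.001], 4.5, 80],
    [[-0.056, -0.015, 0.001], 4.4, 80],
    [[-0.057, -0.011, 0.001], 4.5, 80],
    [[-0.057, -0.006, 0.002], 4.4, 80],
    [[-0.058, -0.002, 0.001], 4.5, 80],
    [[-0.058, 0.003, 0.002], 4.4, 80],
    [[-0.045, -0.029, 0.009], 6.2, 80],
    [[-0.047, -0.024, 0.009], 6.2, 80],
    [[-0.05, -0.019, 0.009], 6.2, 80],
    [[-0.051, -0.013, 0.009], 6.2, 80],
    [[-0.053, -0.007, 0.009], 6.2, 80],
    [[-0.053, -0.002, 0.009], 6.3, 80],
    [[-0.053, 0.004, 0.009], 6.2, 80],
    [[-0.052, 0.01, 0.009], 6.3, 80],
    [[-0.051, 0.015, 0.009], 6.2, 80],
    [[-0.049, 0.021, 0.009], 6.3, 80],
    [[-0.046, 0.026, 0.01], 6.2, 80],
  ],
  squeeze=20,
)

```text
time_s: 2.6
ee_pos: [0.5319, -0.3848, 0.1196]
ee_rot: [0.877, 0.48, -0.0, -0.0]
force: [1.5, 0.1, 0.0]
opening: 0.8
grasp_force: 0.0
```

jog_arm(
  deltas=[
    [[0, 0, 0], 0, 80],
    [[0, 0, 0], 0, 80],
  ],
)

```text
time_s: 2.85
ee_pos: [0.5316, -0.3825, 0.1196]
ee_rot: [0.877, 0.481, -0.0, -0.001]
force: [0.1, -0.2, -0.3]
opening: 0.799
grasp_force: 0.0
```

```bash
python3 - <<'E'
from h import *
snap('side','side1');snap('top','top1');s=state();print(s['ee_pos'],s['ee_rot'],s['opening'],s['q'])
a=cv2.resize(cv2.imread('pics/side1.png')[200:340,300:480],None,fx=3.2,fy=3.2,interpolation=2)
b=cv2.resize(cv2.imread('pics/top1.png')[150:225,325:420],None,fx=6,fy=6,interpolation=2)
print(a.shape,b.shape)
cv2.imwrite('pics/side1c.png',a);cv2.imwrite('pics/top1c.png',b)
E
```

```text
[ 0.53215374 -0.38185115  0.12040035] [ 8.76218707e-01  4.81913563e-01  1.37421968e-05 -3.06906759e-04] 0.8007883705333457 [-6.22559018e-01  4.75491741e-01 -6.79985090e-02  1.02784816e+00
  2.89245416e-04  1.51335892e+00]
(448, 576, 3) (450, 570, 3)
```

View pics/side1c.png

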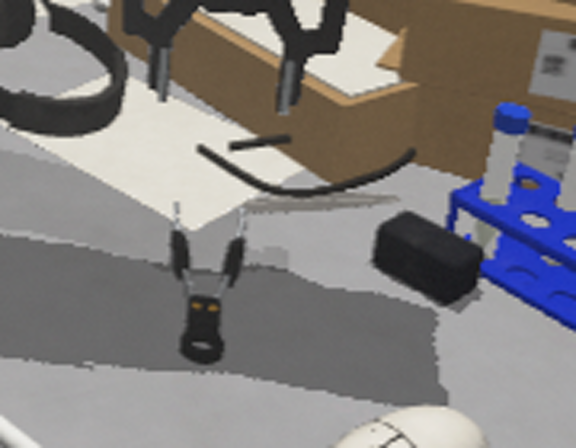

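The side crop shows the open fingers above and the tweezers below: eye at about (203,346), grip tops at about (180,253) and (234,260), disc tips at (177,210) and (242,212). I'll cross-check these against the top view.

```bash
python3 - <<'E'
from h import *
np.set_printoptions(precision=4,suppress=True)
q=lambda u,v:(300+(u+.5)/3.2-.5,200+(v+.5)/3.2-.5)
for n,c,z in(('eye',(203,346),.008),('gl',(180,233),.014),('gr',(236,240),.014),('dl',(177,205),.012),('dr',(242,210),.012)): print(n,ray('side1',q(*c),z))
a=1.0039;o=np.array([.5243,-.3966]);R=np.array([[np.cos(a),-np.sin(a)],[np.sin(a),np.cos(a)]])
for m in((-.075,0),(.015,.022),(.015,-.022),(.081,.0235),(.081,-.0235)):print(o+R@m)
for f in((162,98),(287,110)):print('tip',ray('side1',q(*f),.129))
e=state()['ee_pos'];b=np.radians(-32.4)
from scipy.spatial.transform import Rotation as Ro
M=Ro.from_quat(state()['ee_rot']).as_matrix();print(e,np.degrees(np.arctan2(M[1,1],M[0,1])))
E
```

```text
eye [ 0.4821 -0.4639  0.008 ]
gl [ 0.5257 -0.359   0.014 ]
gr [ 0.5576 -0.3797  0.014 ]
dl [ 0.5433 -0.3242  0.012 ]
dr [ 0.5839 -0.346   0.012 ]
[ 0.484  -0.4599]
[ 0.5138 -0.3721]
[ 0.5509 -0.3958]
[ 0.548  -0.3157]
[ 0.5876 -0.3409]
tip [ 0.4963 -0.368   0.129 ]
tip [ 0.5627 -0.409   0.129 ]
[ 0.5322 -0.3819  0.1204] -32.37908303582691
```

View pics/top1c.png

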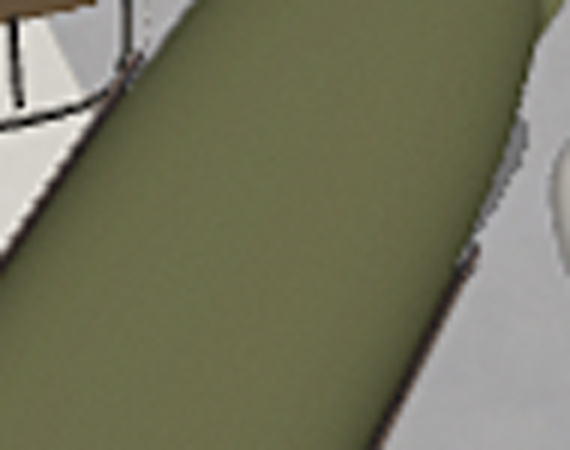

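The top crop shows only the forearm covering the tweezers. The side view puts the fingertips and the tweezers off by the same few mm, so the top-view position agrees with the robot. I'll descend now.

jog_arm(
  deltas=[
    [[0, 0, 0.03], 0, 80],
    [[0, 0, 0.03], 0, 80],
    [[0, 0, 0.03], 0, 80],
    [[0, 0, 0.015], 0, 80],
    [[0, 0, 0.01], 0, 80],
    [[0, 0, 0.007], 0, 70],
    [[0, 0, 0], 0, 62],
    [[0, 0, 0], 0, 62],
    [[0, 0, 0], 0, 62],
  ],
)

```text
time_s: 4.08
ee_pos: [0.5325, -0.3835, -0.001]
ee_rot: [0.877, 0.481, 0.0, 0.0]
force: [-0.5, 0.1, -0.1]
opening: 0.62
grasp_force: 0.0
```

jog_arm(
  deltas=[
    [[0, 0, 0], 0, 58],
    [[0, 0, 0], 0, 56],
    [[0, 0, 0], 0, 54],
    [[0, 0, 0], 0, 53],
    [[0, 0, 0], 0, 53],
  ],
)

```text
time_s: 4.7
ee_pos: [0.5328, -0.3834, -0.0009]
ee_rot: [0.877, 0.481, 0.0, 0.001]
force: [0.5, 0.9, 6.3]
opening: 0.527
grasp_force: 5.6
```

jog_arm(
  deltas=[
    [[0, 0, 0], 0, 51],
    [[0, 0, 0], 0, 51],
    [[0, 0, 0], 0, 51],
  ],
)

```text
time_s: 5.08
ee_pos: [0.533, -0.3835, -0.0006]
ee_rot: [0.877, 0.481, 0.001, 0.001]
force: [0.5, 0.4, 6.5]
opening: 0.513
grasp_force: 6.5
```

jog_arm(
  deltas=[
    [[0, 0, -0.003], 0, 51],
    [[0, 0, -0.01], 0, 51],
    [[0, 0, -0.03], 0, 51],
    [[0, 0, -0.04], 0, 51],
    [[0, 0, -0.04], 0, 51],
    [[0, 0, 0], 0, 51],
    [[0, 0, 0], 0, 51],
  ],
)

```text
time_s: 5.95
ee_pos: [0.5318, -0.3828, 0.1209]
ee_rot: [0.877, 0.481, -0.0, -0.0]
force: [0.2, 1.0, -1.8]
opening: 0.508
grasp_force: 4.1
```

```bash
python3 - <<'E'
from h import *
s=state();print(s['ee_pos'],s['opening'],s['grasp_force'],s['force'])
snap('side','side2');crop('side2',310,150,150,130,4)
E
```

```text
[ 0.53177095 -0.38284604  0.12093429] 0.5084458875718244 4.109131470322609 [ 0.17125797  1.03177943 -1.83507094]
```

View pics/side2_310_150.png

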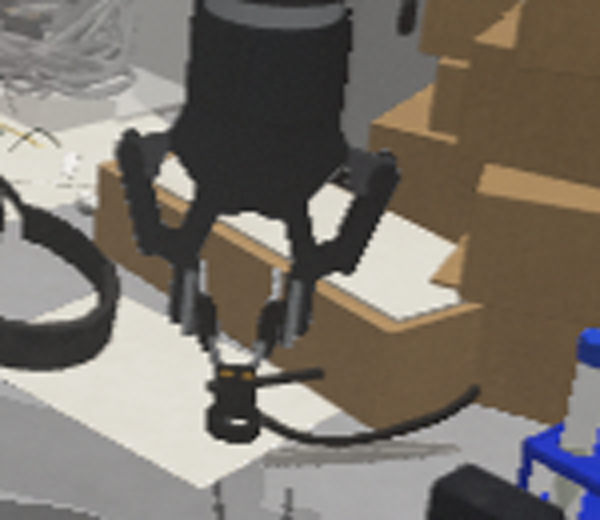

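The tweezers are lifted, held level between the pads, with the eye at about (232,425). Next I'll plan the carry to a hover over the bench, refining the post from its shoulder and nose pixels.

```bash
python3 - <<'E'
from h import *
for c,z in(((522,180),.032),((525,183),.032),((520,160),.062)):print(ray('top0',(150+(c[0]+.5)/8-.5,195+(c[1]+.5)/8-.5),z))
print(ray('top0',(150+155.2/8-.5,195+303/8-.5),.024))
print(plan((.5318,-.3828,.121),-32.4,[((.5318,-.3828,.22),-32.4,3),((.4545,.1769,.22),14.2,14),((.4545,.1769,.105),14.2,3)]))
E
```

```text
[0.47821173 0.09045254 0.032     ]
[0.4769357  0.08934097 0.032     ]
[0.47941568 0.08750758 0.062     ]
[0.44156653 0.23592341 0.024     ]
[[0.0, 0.0, -0.033], -0.0]
[[0.0, 0.0, -0.033], -0.0]
[[0.0, 0.0, -0.033], -0.0]
[[0.031, -0.026, -0.0], -3.3]
[[0.032, -0.024, -0.0], -3.3]
[[0.034, -0.022, -0.0], -3.3]
[[0.035, -0.02, -0.0], -3.3]
[[0.036, -0.018, -0.0], -3.3]
[[0.037, -0.016, -0.0], -3.3]
[[0.038, -0.014, -0.0], -3.3]
[[0.039, -0.012, -0.0], -3.4]
[[0.039, -0.01, -0.0], -3.3]
[[0.04, -0.008, -0.0], -3.4]
[[0.04, -0.005, -0.0], -3.3]
[[0.04, -0.003, -0.0], -3.4]
[[0.04, -0.001, -0.0], -3.3]
[[0.04, 0.002, -0.0], -3.4]
[[0.0, 0.0, 0.038], 0.0]
[[0.0, 0.0, 0.038], 0.0]
[[0.0, 0.0, 0.039], 0.0]
(array([0.45436467, 0.1765102 , 0.105     ]), 14.200000000000008)
```

jog_arm(
  deltas=[
    [[0, 0, -0.033], 0, 51],
    [[0, 0, -0.033], 0, 51],
    [[0, 0, -0.033], 0, 51],
    [[0.031, -0.026, 0], -3.3, 51],
    [[0.032, -0.024, 0], -3.3, 51],
    [[0.034, -0.022, 0], -3.3, 51],
    [[0.035, -0.02, 0], -3.3, 51],
    [[0.036, -0.018, 0], -3.3, 51],
    [[0.037, -0.016, 0], -3.3, 51],
    [[0.038, -0.014, 0], -3.3, 51],
    [[0.039, -0.012, 0], -3.4, 51],
    [[0.039, -0.01, 0], -3.3, 51],
    [[0.04, -0.008, 0], -3.4, 51],
    [[0.04, -0.005, 0], -3.3, 51],
    [[0.04, -0.003, 0], -3.4, 51],
    [[0.04, -0.001, 0], -3.3, 51],
    [[0.04, 0.002, 0], -3.4, 51],
    [[0, 0, 0.035], 0, 51],
    [[0, 0, 0.04], 0, 51],
    [[0, 0, 0.04], 0, 51],
  ],
)

```text
time_s: 8.5
ee_pos: [0.4541, 0.1761, 0.1028]
ee_rot: [0.615, 0.789, -0.001, -0.001]
force: [1.2, 0.1, 0.1]
opening: 0.511
grasp_force: 4.1
```

jog_arm(
  deltas=[
    [[0, 0, 0], 0, 51],
    [[0, 0, 0], 0, 51],
    [[0, 0, 0], 0, 51],
  ],
)

```text
time_s: 8.88
ee_pos: [0.4567, 0.1767, 0.1069]
ee_rot: [0.615, 0.789, 0.001, 0.001]
force: [-0.5, -0.1, -0.8]
opening: 0.51
grasp_force: 4.1
```

```bash
python3 - <<'E'
from h import *
from scipy.spatial.transform import Rotation as Ro
s=state();M=Ro.from_quat(s['ee_rot']).as_matrix();print(s['ee_pos'],np.degrees(np.arctan2(M[1,1],M[0,1])),s['opening'],s['grasp_force'],s['force'])
snap('side','side3');snap('top','top3')
a=cv2.resize(cv2.imread('pics/top3.png')[190:260,150:240],None,fx=7,fy=7,interpolation=2)[:, :395] if 0 else cv2.resize(cv2.imread('pics/top3.png')[190:260,150:240],None,fx=4.4,fy=4.4,interpolation=2)
b=cv2.resize(cv2.imread('pics/side3.png')[140:230,215:315],None,fx=4,fy=4,interpolation=2)
h=max(a.shape[0],b.shape[0]);o=np.zeros((h,a.shape[1]+b.shape[1],3),np.uint8);o[:a.shape[0],:a.shape[1]]=a;o[:b.shape[0],a.shape[1]:]=b
print(a.shape,b.shape);cv2.imwrite('pics/both3.png',o)
E
```

```text
[0.45669126 0.17672694 0.10689679] 14.1235219848464 0.5096079182027102 4.116933345794678 [-0.53765143 -0.10933561 -0.7615975 ]
(308, 396, 3) (360, 400, 3)
```

View pics/both3.png

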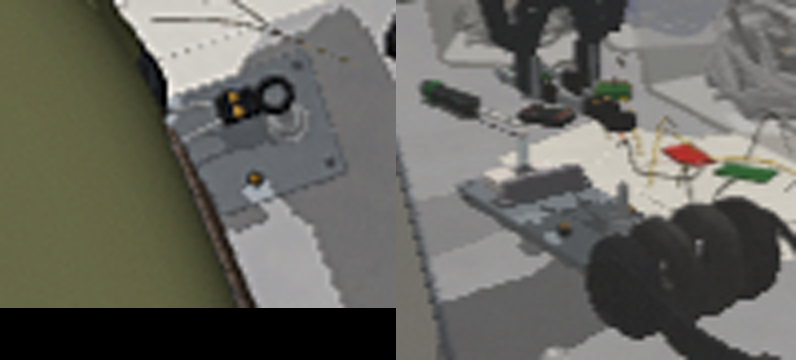

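The top part shows the eye ring at about (276,95) and the heel dots at (237,104). The post is partly hidden below the ring at about (285,118). I'll enlarge this for the fine alignment.

```bash
python3 - <<'E'
from h import *
crop('top3',188,198,46,34,16)
E
```

```text
(no output)
```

View pics/top3_188_198.png

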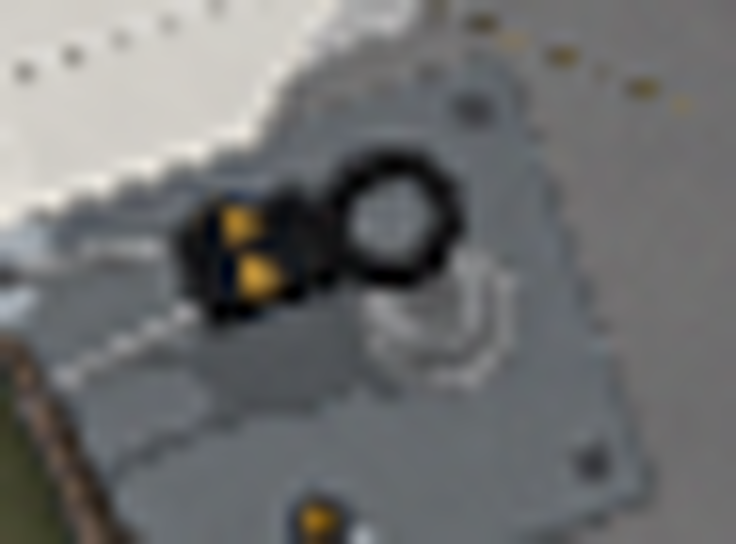

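The ring centre is at (397,217), spanning 335–462 by 147–287. The post shoulder is centred at about (438,314). I'll compute the relative offset.

```bash
python3 - <<'E'
from h import *
np.set_printoptions(precision=4,suppress=True)
px=lambda c,o,s:((c[0]+.5)/s-.5+o[0],(c[1]+.5)/s-.5+o[1])
for z in(.113,.117):print('eye',z,ray('top3',px((397,217),(188,198),16),z))
print('heel',ray('top3',px((254,253),(188,198),16),.122))
for c in((438,314),):print('post',ray('top3',px(c,(188,198),16),.032))
S=[((542,78),1),((600,256),1),((72,241),1),((127,418),1)]
w=np.array([ray('top0',px(c,(150,195),8),.012) for c,_ in S]);r,l=w[:2].mean(0),w[2:].mean(0);o=(r+l)/2;d=(l-r)[:2];d/=np.hypot(*d)
print('screws',o,np.degrees(np.arctan2(d[1],d[0])),'post',o[:2]-.075*d)
R=[((90,243),(.093,-.031,.024)),((178,215),(.057,-.031,.024)),((218,362),(.057,.031,.024)),((133,390),(.093,.031,.024)),((524,182),(-.075,0,.032)),((520,160),(-.075,0,.062))]
p,r=fit('top0',(150,195),8,R,[.4,.3,2]);print(p,np.degrees(p[2]),p[:2]-.075*np.array([np.cos(p[2]),np.sin(p[2])]));print(r)
E
```

```text
eye 0.113 [0.4788 0.0879 0.113 ]
eye 0.117 [0.4779 0.0874 0.117 ]
heel [0.4718 0.1133 0.122 ]
post [0.4779 0.0902 0.032 ]
screws [0.4608 0.1667 0.012 ] 105.47209739991558 post [0.4808 0.0944]
[0.46   0.1626 1.8152] 104.00509442516858 [0.4781 0.0898]
[[ 0.0702 -0.1932]
 [ 0.1964 -0.208 ]
 [ 0.5438  0.0533]
 [-0.041   0.1247]
 [-0.0328 -0.2383]
 [-0.7242  0.4633]]
```

The eye needs about +2 mm along tool x. I'll lower it in small steps and watch the force.

jog_arm(
  deltas=[
    [[0.002, 0, 0.01], 0, 51],
    [[0, 0, 0.015], 0, 51],
    [[0, 0, 0.01], 0, 51],
    [[0, 0, 0.006], 0, 51],
    [[0, 0, 0.005], 0, 51],
    [[0, 0, 0.004], 0, 51],
    [[0, 0, 0], 0, 51],
  ],
)

```text
time_s: 9.85
ee_pos: [0.455, 0.1783, 0.0552]
ee_rot: [0.615, 0.789, 0.0, 0.0]
force: [1.0, -1.0, -0.8]
opening: 0.51
grasp_force: 4.1
```

jog_arm(
  deltas=[
    [[0, 0, 0.004], 0, 51],
    [[0, 0, 0.004], 0, 51],
    [[0, 0, 0.004], 0, 51],
    [[0, 0, 0], 0, 51],
  ],
)

```text
time_s: 10.35
ee_pos: [0.4547, 0.1782, 0.0429]
ee_rot: [0.615, 0.789, -0.0, -0.0]
force: [0.2, 0.4, -0.4]
opening: 0.508
grasp_force: 4.1
```

jog_arm(
  deltas=[
    [[0, 0, 0.004], 0, 51],
    [[0, 0, 0.003], 0, 51],
    [[0, 0, 0.002], 0, 51],
    [[0, 0, 0], 0, 51],
    [[0, 0, 0], 0, 51],
  ],
)

```text
time_s: 10.98
ee_pos: [0.4549, 0.1782, 0.0343]
ee_rot: [0.615, 0.789, -0.0, -0.0]
force: [0.2, -1.0, -1.3]
opening: 0.508
grasp_force: 4.1
```

jog_arm(
  deltas=[
    [[0, 0, 0.001], 0, 51],
    [[0, 0, 0.001], 0, 51],
    [[0, 0, 0.001], 0, 51],
    [[0, 0, 0], 0, 51],
    [[0, 0, 0], 0, 51],
  ],
)

```text
time_s: 11.6
ee_pos: [0.4549, 0.1782, 0.0313]
ee_rot: [0.615, 0.789, 0.0, 0.0]
force: [0.3, -0.9, 1.6]
opening: 0.509
grasp_force: 4.1
```

```bash
python3 - <<'E'
from h import *
s=state();print(s['ee_pos'],s['force'],s['wrist_torque'],s['grasp_force'],s['opening'])
snap('side','side4');snap('top','top4')
a=cv2.resize(cv2.imread('pics/top4.png')[198:238,183:233],None,fx=8,fy=8,interpolation=2)
b=cv2.resize(cv2.imread('pics/side4.png')[150:220,225:275],None,fx=8,fy=8,interpolation=2)
o=np.zeros((560,800,3),np.uint8);o[:320,:400]=a;o[:,400:]=b
cv2.imwrite('pics/both4.png',o)
E
```

```text
[0.45493914 0.17819675 0.03134881] [ 0.30975248 -0.86535915  1.64525509] [-0.1790829   0.0416585   0.00918397] 4.144305512309074 0.5089984735891907
```

View pics/both4.png

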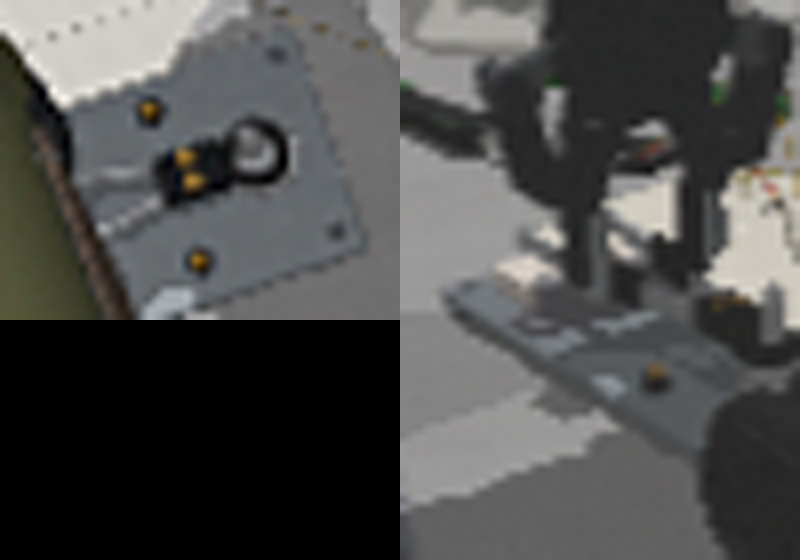

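The ring now encircles the post at (257,152) in the top part. The tweezers lie along the bench and the force is just turning upward, so this is first contact. I'll check the lateral alignment at the tube.

```bash
python3 - <<'E'
from h import *
np.set_printoptions(precision=4,suppress=True)
px=lambda c,o,s:((c[0]+.5)/s-.5+o[0],(c[1]+.5)/s-.5+o[1])
e=ray('top4',px((257,152),(183,198),8),.040)[:2];h=ray('top4',px((189.5,169),(183,198),8),.046)[:2]
from scipy.spatial.transform import Rotation as Ro
M=Ro.from_quat(state()['ee_rot']).as_matrix();yw=np.arctan2(M[1,1],M[0,1])+np.pi/2
print(e,h,np.degrees(np.arctan2(*(h-e)[::-1])),np.degrees(yw))
t=np.array([.4418,.2357]);post=np.array([.478,.090]);n=np.array([-np.sin(yw),np.cos(yw)]);x=np.array([np.cos(yw),np.sin(yw)])
c=state()['ee_pos'][:2]
for p,m in((e,'eye'),(h,'heel'),(c,'tcp')):print(m,'lat from tube',(p-t)@n,'along',(p-t)@x,'lat from post',(p-post)@n,'along',(p-post)@x)
# gold dots as symmetric pair about bench axis
g=[ray('top4',px(c,(183,198),8),.016)[:2] for c in((150,111),(200,261))];print('dots mid lat',((g[0]+g[1])/2-e)@n, 'dir',np.degrees(np.arctan2(*(g[1]-g[0])[::-1]))-90)
E
```

```text
[0.478  0.0899] [0.4719 0.1154] 103.56326888013264 104.12919964544395
eye lat from tube 0.00044769500493719157 along -0.15026413097756802 lat from post -1.415555100893203e-05 along -0.00013513080084013866
heel lat from tube 0.00018783698001817768 along -0.12395652443538123 lat from post -0.0002740135759279487 along 0.02617247574134668
tcp lat from tube 0.0012798716509052975 along -0.05897174355454754 lat from post 0.0008180210949591719 along 0.09115725662218037
dots mid lat -0.00297365966874739 dir -254.3836786120965
```

Alignment is within about 1 mm. I'll seat the eye, then squeeze slowly.

jog_arm(
  deltas=[
    [[0, 0, 0.001], 0, 51],
    [[0, 0, 0], 0, 51],
    [[0, 0, 0], 0, 51],
    [[0, 0, 0], 0, 51],
  ],
)

```text
time_s: 12.2
ee_pos: [0.455, 0.1783, 0.0306]
ee_rot: [0.615, 0.789, 0.0, 0.0]
force: [-2.1, -0.0, 5.3]
opening: 0.513
grasp_force: 4.5
```

jog_arm(
  deltas=[
    [[0, 0, 0], 0, 49],
    [[0, 0, 0], 0, 48],
    [[0, 0, 0], 0, 47],
    [[0, 0, 0], 0, 46],
    [[0, 0, 0], 0, 46],
  ],
)

```text
time_s: 12.82
ee_pos: [0.4554, 0.1788, 0.0311]
ee_rot: [0.615, 0.789, 0.001, 0.0]
force: [-2.1, 1.2, 9.5]
opening: 0.463
grasp_force: 9.0
```

jog_arm(
  deltas=[
    [[0, 0, -0.001], 0, 45],
    [[0, 0, 0], 0, 44],
    [[0, 0, 0], 0, 43],
    [[0, 0, 0], 0, 43],
    [[0, 0, 0], 0, 43],
  ],
)

```text
time_s: 13.45
ee_pos: [0.4551, 0.1785, 0.0314]
ee_rot: [0.615, 0.789, 0.0, -0.0]
force: [-0.0, 0.6, 5.8]
opening: 0.432
grasp_force: 8.0
```

jog_arm(
  deltas=[
    [[0, 0, -0.001], 0, 42],
    [[0, 0, 0], 0, 41],
    [[0, 0, 0], 0, 41],
    [[0, 0, 0], 0, 41],
  ],
)

```text
time_s: 13.95
ee_pos: [0.4547, 0.1781, 0.0321]
ee_rot: [0.615, 0.789, -0.0, -0.0]
force: [-0.2, -0.1, 0.4]
opening: 0.412
grasp_force: 6.5
```

jog_arm(
  deltas=[
    [[0, 0, 0], 0, 40],
    [[0, 0, 0.0005], 0, 39.5],
    [[0, 0, 0], 0, 39.5],
    [[0, 0, 0], 0, 39.5],
    [[0, 0, 0], 0, 39.5],
  ],
)

```text
time_s: 14.58
ee_pos: [0.4549, 0.1782, 0.0319]
ee_rot: [0.615, 0.789, 0.0, 0.0]
force: [-1.1, 0.0, 0.5]
opening: 0.399
grasp_force: 7.0
```

jog_arm(
  deltas=[
    [[0, 0, 0], 0, 39.5],
    [[0, 0, 0], 0, 39.5],
    [[0, 0, 0], 0, 39.5],
    [[0, 0, 0], 0, 39.5],
    [[0, 0, 0], 0, 39.5],
    [[0, 0, 0], 0, 39.5],
    [[0, 0, 0], 0, 39.5],
    [[0, 0, 0], 0, 39.5],
    [[0, 0, 0], 0, 39.5],
    [[0, 0, 0], 0, 39.5],
    [[0, 0, 0], 0, 39.5],
    [[0, 0, 0], 0, 39.5],
  ],
)

```text
time_s: 16.08
ee_pos: [0.4549, 0.1782, 0.0318]
ee_rot: [0.615, 0.789, -0.0, 0.0]
force: [-0.3, -0.2, 2.8]
opening: 0.397
grasp_force: 7.1
```

```bash
python3 - <<'E'
from h import *
snap('top','top5')
g=lambda f:np.float32(cv2.cvtColor(cv2.imread(f'pics/{f}.png')[206:228,203:224],6))
print(cv2.phaseCorrelate(g('top4'),g('top5')),np.abs(g('top4')-g('top5')).max())
s=state();print(s['opening'],s['grasp_force'],s['force'],s['time_s'])
print(job_done())
E
```

```text
((0.28055898379967026, -0.2376439349599746), 0.9595620640450053) 57.0
0.3986496698524462 7.1269650757312775 [-0.66292531 -0.5825806   2.89839871] 16.125
the job is handed in; nothing more can be done
None
```

I handed the job in at 16.1 s with the eye over the post and the grips held at about 34 mm, a disc gap of roughly 16 mm. The gap comes from the gripper opening and the 7.1 N grip force, because the arm hid the discs from the cameras; no pass/fail result was returned.

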